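# Feel the roller gap of the bench sheeter with a taper gauge

## Task

Check the roller gap of the bench dough sheeter: take the brass taper gauge by its blue handle, lay it flat on the steel bed and slide its thin nose straight in under the roller until you feel it bite and drag, with a light push of about 6 N. Stop there, without forcing it so far that the sprung roller is lifted by more than a millimetre, then let go and leave the gauge lying flat, nipped in the gap. Do not press on the roller with the gripper, and leave the other things where they stand.

Things in the scene. Friction and masses are not known exactly. Their poses are not given: they have to be found in the camera images.
- gauge: Loose brass taper gauge, about 0.12 kg, lying flat on the worktop. Origin on its flat underside below the handle's middle; x along the blade to the nose, z up. Blade 28 mm wide (y), x = -25 to +160 mm; 14 mm thick up to x = +50, then its top slopes down 1 mm per 10 mm to 3 mm thick at the nose.
- gauge_handle (a point): Where to pinch the gauge's upright blue handle: [0, 0, 40] mm in the gauge's frame. The handle is 30 mm along the gauge's x, 16 mm across (y, the way to pinch it), and stands from z = 14 to 62 mm; the brass below is wider, so fingertips stay above z = 14 mm.
- gauge_nose (a point): Middle of the lower edge of the gauge's thin nose: [160, 0, 0] mm in the gauge's frame.
- sheeter: Bench dough sheeter, fixed. Origin on the worktop straight below the middle of the roller's axis; x is the way the gauge is slid in (away from the robot), z up. Steel bed 100 mm wide (y), flat top at z = 12 mm from x = -165 to +77 mm. Roller 40 mm thick, 94 mm long, along y. White upright frames at y = +-60 mm (20 mm wide, x = -40 to +40 mm); black thumbscrews on them reach z = 103 mm.
- gap (a point): On the bed's top straight below the middle of the roller: [0, 0, 12] mm in the sheeter's frame. The gap from here up to the roller is anywhere from 5.5 to 10.5 mm; no reading tells it, it has to be felt: the gauge bites when its nose is between about 25 and 75 mm past this point.
- roller (a joint): How far the roller is lifted off its stops (m): 0 at rest, at most 0.006. It weighs 0.3 kg and springs of 8 N per mm hold it down, so it pinches the gauge with about 11 N at 1 mm of lift, reached some 10 mm of sliding after the bite. More than 1 mm counts as forced. The roller does not turn.
- ramekin1: Bystander: white porcelain pot, 66 mm wide, 37 mm high, right of the sheeter. Origin under its centre.
- ramekin2: Bystander: white porcelain pot, 68 mm wide, 37 mm high, far left. Origin under its centre.
- cutter1: Bystander: fluted steel ring cutter, 70 mm wide, 33 mm high, behind the scale. Origin under its centre.
- dial_scale: Obstacle left of the work: fixed kitchen scale, origin on the worktop under its middle; its round white pan is 240 mm across with its rim 202 mm high, so keep the hand and the wrist clear of it.
- cinnamon_jar: Bystander: spice jar, 41 mm wide, 105 mm high, behind and left of the sheeter. Origin under its centre.

How it is judged:
By the outcome, as a careful person would: the job done as asked, in the order asked, and still so for the second after the job is handed in, with the robot touching nothing.
It also fails if it takes over 48 s, if anything falls off the work surface, if the arm or the gripper's body presses on something with over 40 N, if the wrist force passes 120 N, or if a joint passes its speed limit or range.

## Robot

A 6-joint arm with a two-finger parallel gripper is mounted at the origin on a cart in front of the work surface, level with it; the furniture and walls round the work are solid. World frame = base frame: x ahead of the robot, y to its left, z up, the work surface at z = 0. Lengths are in m, angles in rad, forces in N, time in s.
With the tool pointing down it reaches from about 0.35 to 0.95 m from the base axis. Payload 17.4 kg.
Tool frame: the origin (TCP) lies midway between the tips of the shut fingers; the grasp point (between the pads) lies 19 mm behind it; z points along the fingers, y is the line along which they close (so a half turn about z gives the same grasp; the last joint's range is limited). The gripper opens to 93 mm and grips with 3 to 60 N. Pads are 15 mm wide; open, the fingers measure 128 mm over their backs; the gripper's body (75 mm by 188 mm) begins 65 mm behind the grasp point.
Start: joints at [-1.183, 0.116, 1.442, -0, 1.584, -0.038], TCP at [0.279, -0.615, 0.219] pointing down, gripper open.
Joint ranges: [-2.83, 2.83], [-0.83, 2.19], [0.07, 2.5], [-1.14, 4.28], [0.01, 3], [-2.97, 2.97]. Speed limits (rad/s): [1.89, 1.89, 2.22, 3.14, 3.14, 3.14].

## Interface

Orientations are given as a unit quaternion [w, x, y, z].
In Python, from workcell import env gives the robot as it stands.
- The arm moves only by the tool move_arm, never from a script. Its argument "steps" is a list of rows, each a list of 7 numbers: the opening, from 0 (shut) to 1 (fully open), then the shift along the world's x, y, z in cm, then the turn, a rotation vector about the world's x, y, z in rad. A call has 1 to 12 rows; each row shifts and turns the commanded pose from where the row before left it; what a row does not reach is not made up. A row lasts 1/10 s, in which the tool goes at most 50 mm and 8.59 degrees, less where a joint would pass 70% of its speed; a pose out of reach is approached as far as the arm can. A call is refused whole if a number of a shift passes 5 or a number of a turn 0.15, either way. A call with a gripper value outside its range is refused whole. The fingers move at their own pace and stop on an object; "newtons" is the grip in N (left out, the last holds). Time passes only in rows, so rows that do not move let the fingers close. It gives the time, the measured TCP pose, the force, the opening and the grip force at its end, in the units of the state.
- env.get_obs(): the state, without advancing time (a new reading comes with each control period).
- env.grab_frame(name): name is "scene" or "top" or "wrist"; returns a dict with "image" (420x560x3 uint8, blue, green, red), "vfov" (degrees; the focal length in pixels is half the picture's height over the tangent of half this angle, whatever the lens; pixels are square), "cx", "cy" (the principal point, pixels), "D" ([k1, k2, p1, p2, k3] as OpenCV has them; the pictures are not rectified), "R" (3x3) and "t" (3): a world point X has camera coordinates R X + t; the wrist camera has in their place "T_tool_cam" (4x4, takes a point from camera to tool coordinates, whose origin is the TCP and whose axes are the flange's). Camera axes: x right, y down, z forward; pixel columns grow to the right and rows downward; lengths in m; the calibration is good to about 2 mm. A picture is of the moment at which its call begins: read the wrist's pose just before it. There is no depth.
- env.job_done(): hands the job in; it is judged then, once.
The state is a dict: "time_s": time; "joints": joint angles; "dq": joint speeds; "joint_torque": joint torques, N m; "ee_pos": TCP position; "orientation": TCP orientation; "force": force on the tool from outside, world axes, zero at the start; "torque": the same for the moment, N m; "gripper_width": opening from 0.0 (shut) to 1.0 (fully open); "grasp_force": force on a finger pad.
Only numpy, scipy, OpenCV 4.12 (cv2) and the standard library are available. Lean on these libraries where they do the work, as an engineer would, in place of code of your own. Each camera call takes 0.05 s, during which the arm holds its last target. There are 200 camera calls.

## Working session

There is one attempt and no reset: what is moved stays moved. The work goes in short steps, Python scripts to look and compute and a tool call to move; the robot and the scene stay as the last step left them, time stands still between calls to the robot, and variables do not carry over. Pictures are saved under pics/ and viewed, at most 10 in all, crops included, and the job is handed in when it is done.

Besides the shell and the picture viewer there is one more tool, called after "Call:" as a command line: name --pt "numbers of a row" for each row, then --argument value for the rest. move_arm: Moves the arm, as the interface text tells. Its arguments: {"type":"object","properties":{"steps":{"type":"array","items":{"type":"array","items":{"type":"number"}}},"newtons":{"type":"number"}},"required":["steps"]}

```bash
mkdir -p pics; cat > h.py <<'E'
import numpy as np, cv2, pickle
from workcell import env
def grab(n,fn):
    f=env.grab_frame(n); cv2.imwrite('pics/'+fn+'.png',f['image']); pickle.dump(f,open(fn+'.pkl','wb')); return f
def K(f):
    h=f['image'].shape[0]; fl=h/2/np.tan(np.radians(f['vfov'])/2)
    return np.array([[fl,0,f['cx']],[0,fl,f['cy']],[0,0,1.]])
def ray(f,px,z):
    p=cv2.undistortPoints(np.array(px,float).reshape(-1,1,2),K(f),np.array(f['D'],float)).reshape(-1,2)
    R=np.array(f['R']);t=np.array(f['t']);c=-R.T@t
    d=np.c_[p,np.ones(len(p))]@R
    return c+d*((z-c[2])/d[:,2])[:,None]
def proj(f,X):
    return cv2.projectPoints(np.array(X,float).reshape(-1,1,3),cv2.Rodrigues(np.array(f['R']))[0],np.array(f['t'],float),K(f),np.array(f['D'],float))[0].reshape(-1,2)
E
python3 - <<'E'
from h import *
print(env.get_obs())
for n in ('top','scene'):
    f=grab(n,n+'0'); print(n,f['vfov'],f['D'],-np.array(f['R']).T@f['t'])
E
```

```text
{'time_s': 0.0, 'joints': array([-1.18281854e+00,  1.16458043e-01,  1.44225341e+00,  1.05727159e-06,
        1.58400590e+00, -3.78175317e-02]), 'dq': array([-0.00109051,  0.00048923, -0.00161197,  0.00261133, -0.00139257,
        0.00126374]), 'joint_torque': array([-9.52235278e-04, -7.21252370e+01, -6.22612739e+01,  7.76940328e-02,
        2.37950287e-02, -6.26182327e-05]), 'ee_pos': array([ 0.27870935, -0.61454829,  0.21793138]), 'orientation': array([-5.53845326e-04,  9.77422607e-01,  2.11292996e-01, -9.74335939e-05]), 'force': array([ 0.2943453 , -0.17040798,  0.23785897]), 'torque': array([ 0.03019256, -0.0263759 , -0.04196696]), 'grasp_force': 0.0, 'gripper_width': 0.9996940355966137}
top 47.093784097120746 [-0.15233415  0.          0.          0.          0.        ] [ 0.37804062 -0.12063689  1.55278547]
scene 54.12859103930741 [0.02016543 0.         0.         0.         0.        ] [-0.14921104  0.53537487  0.85118107]
```

View pics/top0.png

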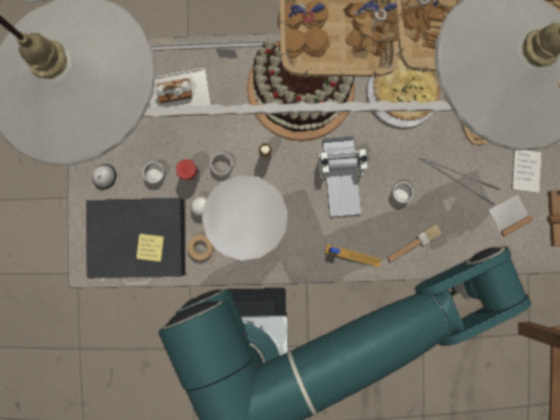

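View pics/scene0.png

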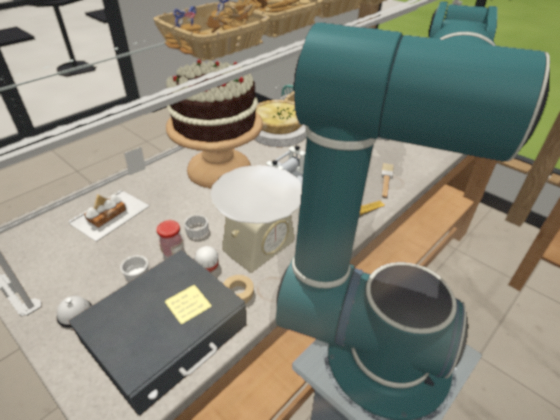

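The top view shows the gauge with its blue handle near (333,250) and nose near (380,263). The sheeter roller is near (344,160) and the bed's front end near (344,215). Next I'll enlarge that area.

```bash
python3 - <<'E'
from h import *
f=pickle.load(open('top0.pkl','rb')); im=f['image']
cv2.imwrite('pics/c1.png',cv2.resize(im[130:275,310:410],None,fx=4,fy=4,interpolation=cv2.INTER_CUBIC))
hsv=cv2.cvtColor(im,cv2.COLOR_BGR2HSV)[235:275,315:400]
for nm,lo,hi,z in (('blue',(100,100,40),(130,255,255),.062),('brass',(12,130,90),(32,255,255),.01)):
    m=cv2.inRange(hsv,lo,hi); ys,xs=np.nonzero(m); p=np.c_[xs+315,ys+235].astype(float)
    r=cv2.minAreaRect(p.astype(np.float32)); b=cv2.boxPoints(r)
    print(nm,len(p),p.mean(0),r); print(ray(f,np.r_[p.mean(0)[None],b],z).round(4))
E
```

```text
blue 35 [334.08571429 250.02857143] ((334.0, 250.0), (4.0, 8.0), 90.0)
[[ 0.3595 -0.3118  0.062 ]
 [ 0.3661 -0.2993  0.062 ]
 [ 0.3654 -0.3242  0.062 ]
 [ 0.353  -0.3238  0.062 ]
 [ 0.3538 -0.2989  0.062 ]]
brass 313 [357.18530351 256.76677316] ((352.4833984375, 255.56224060058594), (54.560062408447266, 7.794294834136963), 14.931416511535645)
[[ 0.335  -0.3924  0.01  ]
 [ 0.3524 -0.2894  0.01  ]
 [ 0.3763 -0.2966  0.01  ]
 [ 0.3261 -0.4659  0.01  ]
 [ 0.3021 -0.4585  0.01  ]]
```

View pics/c1.png

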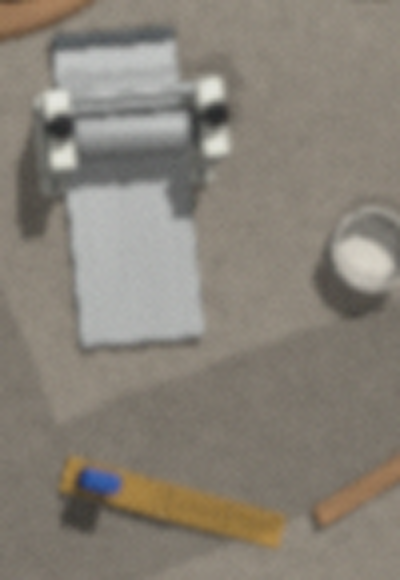

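The crop shows the sheeter pointing almost straight ahead: bed front corners at crop (82,347) and (203,337), far edge about (55,35)–(178,40). The gauge points to the robot's right, nose end at about (280,535), handle at (100,482).

```bash
python3 - <<'E'
from h import *
f=pickle.load(open('top0.pkl','rb'))
c=lambda *a:[(x/4+310-.375,y/4+130-.375) for x,y in a]
b=ray(f,c((82,347),(203,337),(68,190),(192,200)),.012); print(b.round(4))
print('screws',ray(f,c((60,125),(215,114)),.103).round(4))
print('gauge nose corners',ray(f,c((284,515),(278,547)),.003).round(4),'tail',ray(f,c((70,458),(60,490)),.014).round(4),'handle top',ray(f,c((101,482)),.062).round(4))
w=grab('wrist','w0'); print(w['T_tool_cam'],w['vfov'],w['D'])
E
```

```text
[[ 0.467  -0.3089  0.012 ]
 [ 0.4725 -0.4072  0.012 ]
 [ 0.5943 -0.302   0.012 ]
 [ 0.5839 -0.4027  0.012 ]]
screws [[ 0.6316 -0.287   0.103 ]
 [ 0.6377 -0.4066  0.103 ]]
gauge nose corners [[ 0.3272 -0.4701  0.003 ]
 [ 0.3015 -0.4643  0.003 ]] tail [[ 0.3784 -0.2962  0.014 ]
 [ 0.3531 -0.2874  0.014 ]] handle top [[ 0.3591 -0.3142  0.062 ]]
[[-7.13173611e-05 -9.54043965e-01 -2.99666660e-01  8.37877707e-02]
 [ 9.99999975e-01 -4.85285483e-06 -2.22539012e-04 -4.37226756e-04]
 [ 2.10857763e-04 -2.99666668e-01  9.54043942e-01 -1.66333069e-01]
 [ 0.00000000e+00  0.00000000e+00  0.00000000e+00  1.00000000e+00]] 68.39676878698988 [-0.05028244  0.          0.          0.          0.        ]
```

Call:
move_arm --pt "1 1 3.9 0 0 0 0.143" --pt "1 1 3.9 0 0 0 0.143" --pt "1 1 3.9 0 0 0 0.143" --pt "1 1 3.9 0 0 0 0.143" --pt "1 1 3.9 0 0 0 0.143" --pt "1 1 3.9 0 0 0 0.143" --pt "1 0 0 0 0 0 0" --pt "1 0 0 0 0 0 0" --pt "1 0 0 0 0 0 0"

```text
time_s: 1.05
ee_pos: [0.3386, -0.3814, 0.2185]
orientation: [-0.0, 0.801, 0.598, -0.0]
force: [-0.3, 0.5, -0.8]
gripper_width: 1.0
grasp_force: 0.0
```

```bash
cat >> h.py <<'E'
from scipy.spatial.transform import Rotation as Ro
def wgrab(fn):
    o=env.get_obs(); f=grab('wrist',fn); q=o['orientation']
    T=np.eye(4); T[:3,:3]=Ro.from_quat(np.r_[q[1:],q[0]]).as_matrix(); T[:3,3]=o['ee_pos']
    W=np.linalg.inv(T@np.array(f['T_tool_cam'])); f['R']=W[:3,:3]; f['t']=W[:3,3]
    pickle.dump(f,open(fn+'.pkl','wb')); return f,o
E
python3 - <<'E'
from h import *
f,o=wgrab('w1'); print(o['time_s'],o['ee_pos'],o['orientation'],o['joints'])
g=pickle.load(open('top0.pkl','rb'))
print('pan',ray(g,[(245,218),(288,218),(202,218),(245,178),(245,259)],.202).round(3))
E
```

```text
1.05 [ 0.33863637 -0.38138699  0.21853959] [-5.72833210e-05  8.01496430e-01  5.97999548e-01 -1.02043481e-04] [-8.94601720e-01 -2.48534192e-01  1.78856187e+00 -2.00025059e-04
  1.60168665e+00 -6.05817333e-01]
pan [[ 0.458 -0.046  0.202]
 [ 0.455 -0.167  0.202]
 [ 0.461  0.075  0.202]
 [ 0.571 -0.049  0.202]
 [ 0.343 -0.044  0.202]]
```

View pics/w1.png

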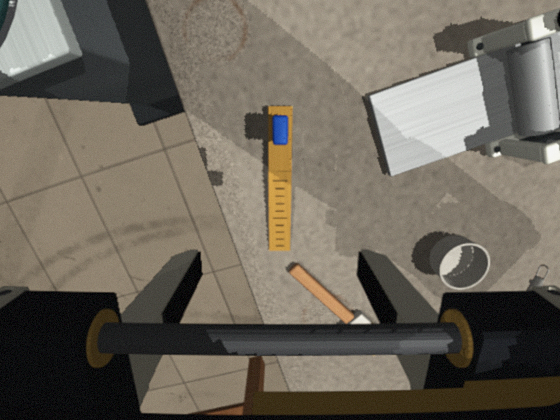

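The wrist view shows the whole gauge: tail at (268–293,106), handle around (281,130), nose at (269–291,250). It also shows the bed's front corners at (368,95) and (390,175).

```bash
python3 - <<'E'
from h import *
f=pickle.load(open('w1.pkl','rb')); im=f['image']
print('nose',ray(f,[(269,250),(291.5,249.5)],.002).round(4),'tail',ray(f,[(268,106),(293,106)],.014).round(4))
hsv=cv2.cvtColor(im,cv2.COLOR_BGR2HSV)
m=cv2.inRange(hsv,(100,120,40),(130,255,255)); m[:100]=0;m[150:]=0;m[:,:260]=0;m[:,300:]=0
ys,xs=np.nonzero(m);print(xs.min(),xs.max(),ys.min(),ys.max())
m2=cv2.inRange(hsv,(10,120,90),(30,255,255))[95:260,255:305]
for r in (3,12,60,100,130,150,154):
    x=np.nonzero(m2[r])[0]; print(r+95,x.min()+255 if len(x) else None,x.max()+255 if len(x) else None,end=';')
y=np.nonzero(m2.any(1))[0];print(y.min()+95,y.max()+95)
print('bed',ray(f,[(368,95),(389.5,175)],.012).round(4))
# check gauge model
def G(x,y,yaw,P): 
    c,s=np.cos(yaw),np.sin(yaw); return [(x+c*a-s*b,y+s*a+c*b,z) for a,b,z in P]
P=[(-25,14,14),(-25,-14,14),(160,14,3),(160,-14,3),(-15,0,62),(15,0,62),(0,8,62),(0,-8,62)]
P=np.array(P)/1000
print(proj(f,G(.3588,-.3158,np.radians(-106.4),P)).round(1))
E
```

```text
nose [[ 0.2994 -0.4634  0.002 ]
 [ 0.3288 -0.4713  0.002 ]] tail [[ 0.3529 -0.2869  0.014 ]
 [ 0.3803 -0.295   0.014 ]]
273 287 115 143
98 None None;107 268 291;155 268 291;195 268 290;225 268 290;245 269 289;249 269 289;106 250
bed [[ 0.466  -0.3073  0.012 ]
 [ 0.4722 -0.4056  0.012 ]]
[[292.4 106.9]
 [267.9 107. ]
 [290.7 251.4]
 [270.  251.4]
 [280.3 116.1]
 [280.3 146.4]
 [288.2 131.4]
 [272.4 131.5]]
```

Call:
move_arm --pt "1 1 3.2 -2 0 0 0" --pt "1 1 3.3 -4 0 0 0" --pt "0.6 0 0 -4.5 0 0 0" --pt "0.6 0 0 -4.5 0 0 0" --pt "0.6 0 0 -3 0 0 0" --pt "0.6 0 0 -1.5 0 0 0" --pt "0.6 0 0 0 0 0 0" --pt "0.6 0 0 0 0 0 0" --newtons 40

```text
time_s: 1.9
ee_pos: [0.3586, -0.3183, 0.027]
orientation: [0.0, 0.801, 0.598, 0.0]
force: [-0.6, -1.0, 0.6]
gripper_width: 0.607
grasp_force: 0.0
```

Call:
move_arm --pt "0.6 0 0.2 -0.3 0 0 0" --pt "0.6 0 0 0 0 0 0" --pt "0 0 0 0 0 0 0" --pt "0 0 0 0 0 0 0" --pt "0 0 0 0 0 0 0" --pt "0 0 0 0 0 0 0" --pt "0 0 0 0 0 0 0" --pt "0 0 0 0 0 0 0" --pt "0 0 0 0 0 0 0" --pt "0 0 0 0 0 0 0" --newtons 40

```text
time_s: 2.9
ee_pos: [0.3583, -0.3155, 0.0227]
orientation: [-0.0, 0.801, 0.599, -0.0]
force: [0.1, -0.1, -0.8]
gripper_width: 0.17
grasp_force: 40.0
```

Call:
move_arm --pt "0 0 0 2 0 0 0" --pt "0 0 0 3 0 0 0" --pt "0 0 0 3 0 0 0" --pt "0 0 0 0 0 0 0.07" --pt "0 0 0 0 0 0 0.1" --pt "0 0 0 0 0 0 0.125" --pt "0 0 -0.5 0 0 0 0.125" --pt "0 0 -0.5 0 0 0 0.125" --pt "0 0 -0.5 0 0 0 0.125" --pt "0 0 -0.5 0 0 0 0.125" --pt "0 0.5 -0.5 0 0 0 0.125" --pt "0 0.5 -0.5 0 0 0 0.125"

```text
time_s: 4.1
ee_pos: [0.3682, -0.3457, 0.1026]
orientation: [-0.0, 0.393, 0.92, 0.0]
force: [-0.0, 0.3, -0.5]
gripper_width: 0.167
grasp_force: 40.0
```

Call:
move_arm --pt "0 1 -0.5 0 0 0 0.125" --pt "0 1 -0.5 0 0 0 0.125" --pt "0 1 -0.25 0 0 0 0.125" --pt "0 1 0 0 0 0 0.125" --pt "0 1 0 0 0 0 0.125" --pt "0 1 0 0 0 0 0.125" --pt "0 1 0 0 0 0 0.125" --pt "0 0.6 0 0 0 0 0" --pt "0 0 0 0 0 0 0" --pt "0 0 0 0 0 0 0" --pt "0 0 0 0 0 0 0"

```text
time_s: 5.2
ee_pos: [0.4439, -0.358, 0.1028]
orientation: [-0.0, -0.03, 1.0, 0.0]
force: [0.1, -0.1, -1.0]
gripper_width: 0.172
grasp_force: 40.0
```

```bash
python3 - <<'E'
from h import *
f,o=wgrab('w2'); print(o['time_s'],o['ee_pos'],o['orientation'],o['joints'],o['force'])
u=o['orientation']; print('tool y deg',np.degrees(2*np.arctan2(u[2],u[1]))-90)
E
```

```text
5.2 [ 0.44391745 -0.35799984  0.10275873] [-5.93136576e-05 -3.01238534e-02  9.99546172e-01  6.60518815e-06] [-7.23356405e-01 -5.62766481e-02  1.80760952e+00 -7.27089693e-05
  1.39035534e+00 -2.35439650e+00] [ 0.14865354 -0.1324634  -1.01464877]
tool y deg 93.45246162157102
```

View pics/w2.png

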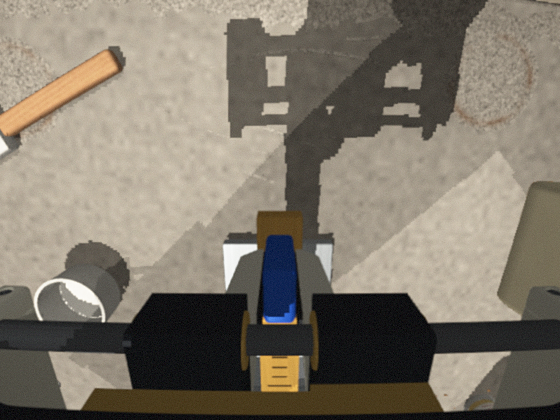

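The held gauge is centred in the fingers at column 280, and the bed's front edge spans columns 224–333, so they line up laterally to about a millimetre. Now lowering.

Call:
move_arm --pt "0 0 0 -2 0 0 0" --pt "0 0 0 -2 0 0 0" --pt "0 0 0 -1.5 0 0 0" --pt "0 0 0 -0.5 0 0 0" --pt "0 0 0 0 0 0 0" --pt "0 0 0 -0.3 0 0 0" --pt "0 0 0 0 0 0 0" --pt "0 0 0 0 0 0 0"

```text
time_s: 6.05
ee_pos: [0.4445, -0.3582, 0.0403]
orientation: [0.0, -0.031, 1.0, -0.0]
force: [0.1, 0.5, -1.9]
gripper_width: 0.168
grasp_force: 40.0
```

```bash
python3 - <<'E'
from h import *
o=env.get_obs(); print(o['ee_pos'],o['force'],o['torque'])
f=grab('top','t2'); cv2.imwrite('pics/t2c.png',cv2.resize(f['image'][130:275,290:410],None,fx=4,fy=4,interpolation=cv2.INTER_CUBIC))
E
```

```text
[ 0.44448906 -0.35815028  0.0403421 ] [ 0.07260481  0.49043644 -1.89315844] [ 0.11025212 -0.09614337 -0.00677957]
```

View pics/t2c.png

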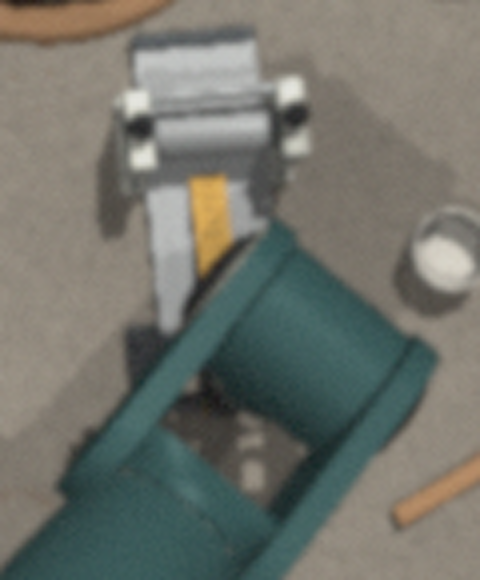

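The top view shows the nose at crop (209,177). It is centred on the bed and parallel to it, just in front of the roller.

Call:
move_arm --pt "0 0 0 -0.3 0 0 0" --pt "0 0 0 0 0 0 0" --pt "0 0 0 -0.1 0 0 0" --pt "0 0 0 0 0 0 0" --pt "0 0 0 0 0 0 0"

```text
time_s: 6.6
ee_pos: [0.4443, -0.358, 0.0358]
orientation: [-0.0, -0.031, 1.0, 0.0]
force: [0.2, -0.3, -1.3]
gripper_width: 0.166
grasp_force: 40.0
```

Call:
move_arm --pt "0 0 0 -0.1 0 0 0" --pt "0 0 0 0 0 0 0" --pt "0 0 0 0 0 0 0"

```text
time_s: 6.9
ee_pos: [0.4443, -0.358, 0.0348]
orientation: [0.0, -0.031, 1.0, -0.0]
force: [0.2, 0.1, -1.3]
gripper_width: 0.168
grasp_force: 40.0
```

Call:
move_arm --pt "0 0 0 -0.05 0 0 0" --pt "0 0 0 0 0 0 0" --pt "0 0 0 0 0 0 0"

```text
time_s: 7.2
ee_pos: [0.4443, -0.3581, 0.0347]
orientation: [0.0, -0.031, 1.0, -0.0]
force: [-3.0, 2.1, 5.7]
gripper_width: 0.173
grasp_force: 40.0
```

Call:
move_arm --pt "0 0 0 0.04 0 0 0" --pt "0 0.5 0.03 0 0 0 0" --pt "0 1 0.06 0 0 0 0" --pt "0 1 0.06 0 0 0 0" --pt "0 1 0.06 0 0 0 0" --pt "0 0.5 0.03 0 0 0 0" --pt "0 0 0 0 0 0 0" --pt "0 0 0 0 0 0 0"

```text
time_s: 8.0
ee_pos: [0.4848, -0.3555, 0.0348]
orientation: [0.0, -0.031, 1.0, -0.0]
force: [4.1, 0.5, 3.4]
gripper_width: 0.172
grasp_force: 40.0
```

Call:
move_arm --pt "0 0.5 0.03 0 0 0 0" --pt "0 0.5 0.03 0 0 0 0" --pt "0 0 0 0 0 0 0" --pt "0 0 0 0 0 0 0"

```text
time_s: 8.4
ee_pos: [0.4947, -0.355, 0.0348]
orientation: [0.0, -0.031, 1.0, -0.0]
force: [2.8, -0.7, 3.2]
gripper_width: 0.171
grasp_force: 40.0
```

Call:
move_arm --pt "0 0 0 0.03 0 0 0" --pt "0 0.2 0.013 0 0 0 0" --pt "0 0 0 0 0 0 0" --pt "0 0 0 0 0 0 0"

```text
time_s: 8.8
ee_pos: [0.4962, -0.3548, 0.0347]
orientation: [-0.0, -0.031, 1.0, 0.0]
force: [-0.0, -1.0, -0.5]
gripper_width: 0.171
grasp_force: 40.0
```

Call:
move_arm --pt "0 0.2 0.013 0 0 0 0" --pt "0 0 0 0 0 0 0" --pt "0 0 0 0 0 0 0"

```text
time_s: 9.1
ee_pos: [0.4983, -0.3547, 0.0348]
orientation: [-0.0, -0.031, 1.0, 0.0]
force: [0.2, -0.5, -1.4]
gripper_width: 0.169
grasp_force: 40.0
```

Call:
move_arm --pt "0 0.2 0.013 0 0 0 0" --pt "0 0 0 0 0 0 0" --pt "0 0 0 0 0 0 0"

```text
time_s: 9.4
ee_pos: [0.5003, -0.3545, 0.0349]
orientation: [-0.0, -0.031, 1.0, 0.0]
force: [0.5, 0.8, -2.2]
gripper_width: 0.168
grasp_force: 40.0
```

Call:
move_arm --pt "0 0.2 0.013 -0.02 0 0 0" --pt "0 0 0 0 0 0 0" --pt "0 0 0 0 0 0 0"

```text
time_s: 9.7
ee_pos: [0.5023, -0.3545, 0.0348]
orientation: [0.0, -0.031, 1.0, 0.0]
force: [0.0, -0.8, -1.3]
gripper_width: 0.173
grasp_force: 40.0
```

Call:
move_arm --pt "0 0.2 0.013 0 0 0 0" --pt "0 0 0 0 0 0 0" --pt "0 0 0 0 0 0 0"

```text
time_s: 10.0
ee_pos: [0.5044, -0.3543, 0.0348]
orientation: [0.0, -0.031, 1.0, -0.0]
force: [-0.3, -0.3, -1.3]
gripper_width: 0.17
grasp_force: 40.0
```

Call:
move_arm --pt "0 0.2 0.013 0 0 0 0" --pt "0 0 0 0 0 0 0" --pt "0 0 0 0 0 0 0"

```text
time_s: 10.3
ee_pos: [0.5063, -0.3542, 0.0348]
orientation: [0.0, -0.031, 1.0, 0.0]
force: [0.5, 0.5, -1.5]
gripper_width: 0.169
grasp_force: 40.0
```

Call:
move_arm --pt "0 0.2 0.013 0 0 0 0" --pt "0 0 0 0 0 0 0" --pt "0 0 0 0 0 0 0"

```text
time_s: 10.6
ee_pos: [0.5084, -0.3541, 0.0348]
orientation: [0.0, -0.031, 1.0, -0.0]
force: [0.7, -0.3, -1.6]
gripper_width: 0.17
grasp_force: 40.0
```

Call:
move_arm --pt "0 0.2 0.013 0 0 0 0" --pt "0 0 0 0 0 0 0" --pt "0 0 0 0 0 0 0"

```text
time_s: 10.9
ee_pos: [0.5104, -0.3539, 0.0348]
orientation: [0.0, -0.031, 1.0, -0.0]
force: [0.9, -0.5, -1.0]
gripper_width: 0.17
grasp_force: 40.0
```

Call:
move_arm --pt "0 0.2 0.013 0 0 0 0" --pt "0 0 0 0 0 0 0" --pt "0 0 0 0 0 0 0"

```text
time_s: 11.2
ee_pos: [0.5123, -0.3538, 0.0348]
orientation: [0.0, -0.031, 1.0, -0.0]
force: [1.0, -0.3, -1.5]
gripper_width: 0.17
grasp_force: 40.0
```

Call:
move_arm --pt "0 0.2 0.013 0 0 0 0" --pt "0 0 0 0 0 0 0" --pt "0 0 0 0 0 0 0"

```text
time_s: 11.5
ee_pos: [0.5143, -0.3537, 0.0348]
orientation: [0.0, -0.031, 1.0, -0.0]
force: [-0.2, -0.8, -0.8]
gripper_width: 0.171
grasp_force: 40.0
```

Call:
move_arm --pt "0 0.2 0.013 0 0 0 0" --pt "0 0 0 0 0 0 0" --pt "0 0 0 0 0 0 0"

```text
time_s: 11.8
ee_pos: [0.5163, -0.3535, 0.0347]
orientation: [0.0, -0.031, 1.0, 0.0]
force: [0.2, -0.0, 0.1]
gripper_width: 0.172
grasp_force: 40.0
```

Call:
move_arm --pt "0 0.2 0.013 0 0 0 0" --pt "0 0 0 0 0 0 0" --pt "0 0 0 0 0 0 0"

```text
time_s: 12.1
ee_pos: [0.5183, -0.3534, 0.0348]
orientation: [0.0, -0.031, 1.0, -0.0]
force: [1.7, -0.8, -1.0]
gripper_width: 0.171
grasp_force: 40.0
```

Call:
move_arm --pt "0 0.2 0.013 0 0 0 0" --pt "0 0 0 0 0 0 0" --pt "0 0 0 0 0 0 0"

```text
time_s: 12.4
ee_pos: [0.5203, -0.3533, 0.0348]
orientation: [0.0, -0.031, 1.0, 0.0]
force: [0.1, -1.0, -0.1]
gripper_width: 0.168
grasp_force: 40.0
```

Call:
move_arm --pt "0 0.2 0.013 0 0 0 0" --pt "0 0 0 0 0 0 0" --pt "0 0 0 0 0 0 0"

```text
time_s: 12.7
ee_pos: [0.5224, -0.3532, 0.0348]
orientation: [0.0, -0.031, 1.0, -0.0]
force: [-0.1, -0.4, -2.6]
gripper_width: 0.169
grasp_force: 40.0
```

Call:
move_arm --pt "0 0.2 0.013 0 0 0 0" --pt "0 0 0 0 0 0 0" --pt "0 0 0 0 0 0 0"

```text
time_s: 13.0
ee_pos: [0.5244, -0.353, 0.0348]
orientation: [0.0, -0.031, 1.0, -0.0]
force: [0.3, -0.1, -1.7]
gripper_width: 0.171
grasp_force: 40.0
```

Call:
move_arm --pt "0 0.2 0.013 0 0 0 0" --pt "0 0 0 0 0 0 0" --pt "0 0 0 0 0 0 0"

```text
time_s: 13.3
ee_pos: [0.5264, -0.3529, 0.0348]
orientation: [0.0, -0.031, 1.0, -0.0]
force: [0.1, 0.1, -0.8]
gripper_width: 0.171
grasp_force: 40.0
```

Call:
move_arm --pt "0 0.2 0.013 0 0 0 0" --pt "0 0 0 0 0 0 0" --pt "0 0 0 0 0 0 0"

```text
time_s: 13.6
ee_pos: [0.5284, -0.3528, 0.0348]
orientation: [0.0, -0.031, 1.0, -0.0]
force: [0.8, 1.1, -0.9]
gripper_width: 0.174
grasp_force: 40.0
```

Call:
move_arm --pt "0 0.2 0.013 0 0 0 0" --pt "0 0 0 0 0 0 0" --pt "0 0 0 0 0 0 0"

```text
time_s: 13.9
ee_pos: [0.5304, -0.3526, 0.0348]
orientation: [0.0, -0.031, 1.0, 0.0]
force: [0.8, -0.4, -1.4]
gripper_width: 0.166
grasp_force: 40.0
```

Call:
move_arm --pt "0 0.2 0.013 0 0 0 0" --pt "0 0 0 0 0 0 0" --pt "0 0 0 0 0 0 0"

```text
time_s: 14.2
ee_pos: [0.5322, -0.3526, 0.0348]
orientation: [-0.0, -0.031, 1.0, 0.0]
force: [-3.4, -1.2, -0.6]
gripper_width: 0.167
grasp_force: 40.0
```

Call:
move_arm --pt "0 0.2 0.013 0 0 0 0" --pt "0 0 0 0 0 0 0" --pt "0 0 0 0 0 0 0"

```text
time_s: 14.5
ee_pos: [0.5339, -0.3525, 0.0347]
orientation: [-0.0, -0.031, 1.0, 0.0]
force: [-6.7, 0.0, 2.1]
gripper_width: 0.168
grasp_force: 40.0
```

Call:
move_arm --pt "0 0.2 0.013 0 0 0 0" --pt "0 0 0 0 0 0 0" --pt "0 0 0 0 0 0 0"

```text
time_s: 14.8
ee_pos: [0.5357, -0.3524, 0.0348]
orientation: [-0.001, -0.031, 1.0, 0.0]
force: [-9.7, -1.2, 3.4]
gripper_width: 0.17
grasp_force: 40.0
```

The gauge bit at TCP x≈0.531. It is now about 4–5 mm past that, roughly 0.5 mm of lift, at slightly over the light push. I'll ease the stored push off and let go.

Call:
move_arm --pt "0 -0.04 -0.003 0 0 0 0" --pt "0 0 0 0 0 0 0" --pt "0 0 0 0 0 0 0"

```text
time_s: 15.1
ee_pos: [0.5357, -0.3524, 0.0348]
orientation: [-0.0, -0.031, 1.0, -0.0]
force: [-5.3, -0.5, 0.5]
gripper_width: 0.174
grasp_force: 40.0
```

Call:
move_arm --pt "0.25 0 0 0 0 0 0" --pt "0.4 0 0 0 0 0 0" --pt "0.5 0 0 0 0 0 0" --pt "0.5 0 0 0 0 0 0" --pt "0.5 0 0 0 0 0 0"

```text
time_s: 15.6
ee_pos: [0.536, -0.3523, 0.0348]
orientation: [0.0, -0.031, 1.0, -0.0]
force: [1.1, -0.1, 1.0]
gripper_width: 0.495
grasp_force: 0.0
```

Call:
move_arm --pt "0.5 0 0 1 0 0 0" --pt "0.5 0 0 3 0 0 0" --pt "0.5 0 0 4 0 0 0" --pt "0.5 0 0 5 0 0 0" --pt "0.5 -4 0 5 0 0 0" --pt "0.5 -4 -2 4 0 0 0" --pt "0.5 -4 -3 0 0 0 0" --pt "0.5 -4 -4 0 0 0 0" --pt "0.5 0 -4 0 0 0 0" --pt "0.5 0 -4 0 0 0 0" --pt "0.5 0 0 0 0 0 0" --pt "0.5 0 0 0 0 0 0"

```text
time_s: 16.8
ee_pos: [0.3957, -0.5147, 0.2372]
orientation: [-0.0, -0.031, 1.0, 0.0]
force: [0.2, 0.5, 0.0]
gripper_width: 0.5
grasp_force: 0.0
```

```bash
python3 - <<'E'
from h import *
f=grab('top','t3'); w,o=wgrab('w3'); print(o['time_s'],o['ee_pos'])
a=cv2.resize(f['image'][130:275,300:410],(440,580),interpolation=cv2.INTER_CUBIC)
b=cv2.resize(w['image'],(360,270)); c=np.zeros((580,800,3),np.uint8); c[:,:440]=a; c[:270,440:]=b
cv2.imwrite('pics/t3c.png',c)
E
```

```text
16.85 [ 0.39591006 -0.51402561  0.23750627]
```

View pics/t3c.png

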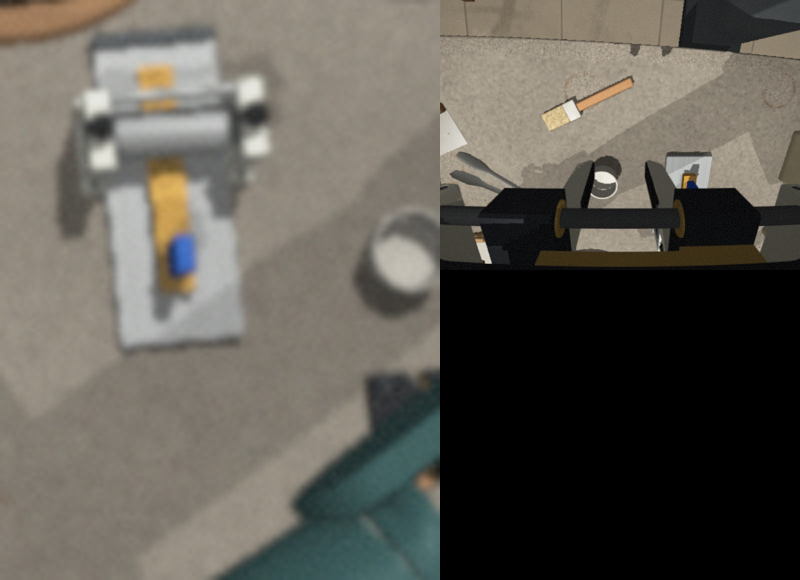

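The gauge lies straight and centred under the roller, with its handle at crop (182,255) and its nose showing beyond at (155,70). The arm is clear and nothing else has moved, so I'm handing the job in.

```bash
python3 -c "
from workcell import env
print(env.job_done())"
```

```text
the job is handed in; nothing more can be done
None
```

The gauge is nipped in the roller gap, lying flat, and the arm is clear; the job is handed in at about 17 s, with the bite felt about 57 mm past the gap, peak push about 10 N (over the 6 N asked) before easing to 5 N, and lift estimated, not measured, at 0.5 mm.

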